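# Load a filter box into a sloping rack behind its drop catch

### The arm

A 6-joint arm with a two-finger parallel gripper is mounted at the origin on a cart in front of the work surface, level with it; the furniture and walls round the work are solid. World frame = base frame: x ahead of the robot, y to its left, z up, the work surface at z = 0. Lengths are in mm, angles in rad, forces in N, time in s.
With the tool pointing down it reaches from about 350 to 775 mm from the base axis. Payload 7.3 kg.
Tool frame: the origin (TCP) lies between the finger pads; the fingertips stand 8 mm ahead of it and the grasp point (between the pads) lies 11 mm behind it; y points along the fingers, z is the direction in which the jaws open and shut, and the axes are right-handed (so a half turn about y gives the same grasp; the last joint's range is limited). The gripper opens to 92 mm and grips with 3 to 60 N. Pads are 19 mm wide; open, the fingers measure 130 mm over their backs; the gripper's body (75 mm by 190 mm) begins 47 mm behind the grasp point.
Start: joints at [1.067, 0.342, 1.524, -0, 1.275, -0.146], TCP at [183.85, 491.779, 204.441] pointing down, gripper open.
Joint ranges: [-2.53, 2.53], [-0.77, 2.02], [0.04, 2.7], [-1, 4.14], [0.28, 2.66], [-3.11, 3.11]. Speed limits (rad/s): [2.57, 2.57, 3.14, 3.14, 3.14, 3.14].

### API

Orientations are given as [roll, pitch, yaw] about the fixed x, y, z axes, in that order (R = Rz(yaw) Ry(pitch) Rx(roll)).
In Python, from plant import bot, vision, job gives the robot as it stands. The module is installed in compiled form; this text tells all that it offers.
- The arm moves only by the tool arm_command, never from a script. Its argument "deltas" is a list of rows, each a list of 4 numbers: the shift along the tool's x, y, z in m, then the turn about the tool's y in degrees. In form: [[x, y, z, twist], ...]. A call has 1 to 5 rows; each row shifts and turns the commanded pose from where the row before left it, along the tool's axes as they then stand; what a row does not reach is not made up. A row lasts 1/10 s, in which the tool goes at most 50 mm and 8.59 degrees, less where a joint would pass 70% of its speed; a pose out of reach is approached as far as the arm can. A call is refused whole if a number of a shift passes 0.05 or a number of a turn 8.59, either way. A call with a gripper value outside its range is refused whole. "claw" is the closure in counts, from 0 (fully open) to 255 (shut), set as the call begins (left out, the last holds). The fingers move at their own pace and stop on an object; the grip force is fixed at half the most. Time passes only in rows, so rows that do not move let the fingers close. It gives the time, the measured TCP pose, the force and the opening at its end, in the units of the state.
- bot.get_obs(): the state, without advancing time (a new reading comes with each control period).
- vision.capture(name): name is "scene" or "top"; returns a dict with "img" (384x512x3 uint8, red, green, blue), "camera_matrix" (3x3 intrinsics, pixels), "world_to_cam" (4x4, takes a point from world to camera coordinates). Camera axes: x right, y down, z forward; pixel columns grow to the right and rows downward; lengths in mm; the calibration is good to about 2 mm. A picture is of the moment at which its call begins. There is no depth.
- job.close_job(): hands the job in, once; it reports no verdict.
Trained networks look in a picture, given as the dict that the camera call returned (one of the last four; its "shot" number tells which), for a name from the list of things; names that differ only in an ending like _2 or _b are one class to them, and where a whole thing is asked for, a point or a joint stands for the part that bears it (a point fixed in the world has none). Each returns a list of dicts, best first, with "confidence" (0 to 1); they miss things now and then, are a little off and sometimes report something else, mostly with a low value. They report only what shows in the picture. A call takes as long as a camera call.
- vision.find_in(picture, name): "xyz" ([x, y, z] in mm, in the coordinates of the camera as it stood for that picture, good to about 4 mm: the middle of the surface that is visible of it).
- vision.regions_of(picture, name): "mask" (384x512 bool, what is visible of it).
The state is a dict: "time": time; "joint_positions": joint angles; "dq": joint speeds; "tau": joint torques, N m; "tool_pos": TCP position; "tcp_rot": TCP orientation; "contact_force": force on the tool from outside, world axes, zero at the start; "moment": the same for the moment, N m; "grip_width": finger opening in mm.
Only numpy, scipy, OpenCV 4.12 (cv2) and the standard library are available. Lean on these libraries where they do the work, as an engineer would, in place of code of your own. Each camera call takes 0.05 s, during which the arm holds its last target. There are 200 camera calls.

### The job

Load the white filter box lengthwise into the sloping grey and blue rack: lay it on the low end of the channel and push it up the slope so that the box itself lifts the red hinged catch, then on against the sprung buffer until the catch drops behind it, and let go so that the box rests back against the catch. Do not touch the catch with the gripper, and leave the bottles and the jar where they are.

Things in the scene. Friction and masses are not known exactly. Their poses are not given: they have to be found in the camera images.
- filter_box: Loose white card box, 60 x 140 x 60 mm (x, y, z), solid, 0.14 to 0.28 kg. Origin at the centre of its underside, z up, y along its 140 mm length. It starts flat on the bench; either end may lead.
- channel: Grey channel sloping 25 deg. Origin: middle of its low floor edge, 45 mm over the bench. x up the slope (toward the robot's left), y to its left side (the robot's side), z square off the floor. Floor x 0 to 285 mm, 78 mm wide. Walls 16 mm high, 66 mm apart, from x 50 mm; flared out from x 50 to 16 mm; none below. A box lying on the floor stays by friction. 'Channel x, y, z' below: this frame.
- seat (a point): Where the loaded box's underside centre (its origin) belongs: on the floor at channel x 180 mm. The box's rear end is then at x 110 mm, held by the catch, and its front end presses the buffer in by 4 mm. To let the catch drop, the rear end must be pushed a few mm past x 110, at most to x 120 mm, where the buffer is at its stop.
- bridge (a point): Middle of the underside of the fixed blue bridge over the channel (channel x 195 to 235 mm): 67 mm clear below it, its top at z 72 mm, posts outside the walls. The box must go in under it from the low end.
- buffer_face (a point): Centre of the face of the sprung rubber buffer, 50 mm wide, 44 mm high, 32 mm over the floor. Free at channel x 246 mm, 14 mm of travel up the slope; pushes back with 2 N at first, 0.5 N more per mm, 9 N at its stop. Moves with the buffer.
- catch (a joint): Angle (rad) of the gravity catch: 0 hanging at its stop, grows as the nose is lifted, to 0.6. Free hinge, no spring, 0.10 kg. Pivot across the channel at x 210, z 58 mm; steel arm outside the left wall (y 46 to 52 mm) runs downhill to the red nose. The box passing below holds it at about 0.17 rad with the nose's upper side up to z 95 mm; it falls back by itself.
- catch_tip (a point): Stopping edge of the red nose: its lowest uphill point at its inner end; with the catch down at channel x 110, y 13.5, z 43 mm. The nose covers y 13.5 to 52 only, so the middle and right of the channel stay open; it takes x 71 to 110, its underside sloping up downhill from z 43 to 67 mm: the box (60 mm high) meets it with its front end at about x 80 mm. Moves with the catch.
- amber_bottle: Bystander: amber dropper bottle with white cap, 40 mm wide, 81 mm tall, origin under its centre.
- red_jar: Bystander: white jar with red lid, 45 mm wide, 62 mm tall, origin under its centre.
- weighing_bottle: Bystander: low clear glass weighing bottle with knobbed lid, 43 mm wide, 48 mm tall, origin under its centre.

How it is judged (in metres and radians):
On the way:
1. the box, coming up the channel, lifts the catch with its own front edge (value of joint catch above 0.08 rad and contact force between filter_box and catch above 0.05 N and x of filter_box in the frame of channel between 0.02 and 0.16 m), for 0.1 s.
At the end, for the whole second after the job is handed in: The filter box lies lengthwise and flat on the channel floor (within 6 mm in height, 8 mm sideways, 0.1 rad), at rest, its centre 174 to 188 mm up the channel, caught between the buffer and the catch, and the catch has dropped (within 0.05 rad of its stop) (value of joint catch below 0.05 rad and x of filter_box in the frame of channel between 0.174 and 0.188 m and y of filter_box in the frame of channel between -0.008 and 0.008 m and z of filter_box in the frame of channel between -0.006 and 0.006 m and angle between the y axis of filter_box and the x axis of channel, either way round below 0.1 rad and angle between the z axis of filter_box and the z axis of channel, either way round below 0.1 rad and linear speed of filter_box below 0.02 m/s); the robot touches nothing.
It fails at once if the gripper or arm touches the catch (more than 1 N) (contact force between any of the fingers, the arm and catch above 1 N).
It fails at once if a bystander bottle or jar is moved by more than 20 mm (distance of any of amber_bottle, red_jar, weighing_bottle from where it was at the start of the episode above 0.02 m).
It also fails if it takes over 54 s, if anything falls off the work surface, if the arm or the gripper's body presses on something with over 40 N, if the wrist force passes 120 N, or if a joint passes its speed limit or range.

## Working session

There is one attempt and no reset: what is moved stays moved. The work goes in short steps, Python scripts to look and compute and a tool call to move; the robot and the scene stay as the last step left them, time stands still between calls to the robot, and variables do not carry over. Pictures are saved under pics/ and viewed, about 8 in all and at most 12, crops included, and the job is handed in when it is done.

Besides the shell and the picture viewer there is one more tool, called after ">>>" by a JSON object that holds its "method" and its "body", one argument or row to a line. arm_command: Moves the arm, as the interface text tells. Its arguments: {"type":"object","properties":{"deltas":{"type":"array","items":{"type":"array","items":{"type":"number"}}},"claw":{"type":"number"}},"required":["deltas"]}

```bash
mkdir -p pics; cat > h.py <<'E'
import numpy as np, cv2
from plant import bot, vision, job
def toW(p,c):
    M=np.linalg.inv(p["world_to_cam"]); return (M@np.r_[c,1])[:3]
def proj(p,w):
    c=(p["world_to_cam"]@np.r_[w,1])[:3]; q=p["camera_matrix"]@c; return q[:2]/q[2]
def ray(p,uv,z):
    M=np.linalg.inv(p["world_to_cam"]); d=M[:3,:3]@np.linalg.inv(p["camera_matrix"])@np.r_[uv,1]; o=M[:3,3]
    return o+d*(z-o[2])/d[2]
def save(p,n): cv2.imwrite("pics/"+n,p["img"][:,:,::-1])
E
python3 - <<'E'
from h import *
np.set_printoptions(precision=1,suppress=True)
print(bot.get_obs())
for n in("scene","top"):
    p=vision.capture(n); save(p,n+"0.png")
    print(n,np.linalg.inv(p["world_to_cam"])[:3,3],p["camera_matrix"][0,0])
    for t in["filter_box","channel","bridge","buffer_face","catch","catch_tip","amber_bottle","red_jar","weighing_bottle"]:
        try:
            for r in vision.find_in(p,t)[:2]:
                w=toW(p,r["xyz"]); print(t,r["confidence"],w,proj(p,w))
        except Exception as e: print(t,e)
E
```

```text
{'time': 0.0, 'joint_positions': array([ 1.1,  0.3,  1.5, -0. ,  1.3, -0.1]), 'dq': array([ 0.,  0., -0.,  0.,  0., -0.]), 'tau': array([  0. , -43.1, -24.4,   0.1,   0.1,  -0. ]), 'tool_pos': array([183.7, 491.4, 203.8]), 'tcp_rot': array([-1.6,  0. , -0.4]), 'contact_force': array([-0. ,  0.8,  0.4]), 'moment': array([-0.1, -0.1, -0. ]), 'grip_width': 92.0599742628186}
scene [ -73.4 -555.5  644.4] 377.46664315074094
filter_box 0.73 [ 423.3 -334.4   58.6] [344.7 310. ]
channel 0.57 [512.7  89.2 132. ] [229.2 185.2]
bridge 0.77 [508.2  93.7 123.7] [226.9 187.8]
buffer_face 0.65 [454.2 346.6  34.5] [159.8 189.7]
buffer_face 0.55 [524.8 172.4 193.7] [211.  153.4]
catch 0.54 [476.   29.5 144.8] [234.8 194.5]
catch_tip 0.65 [471.3  28.8 146. ] [233.6 194.9]
amber_bottle 0.69 [458.1 345.8  36.9] [160.9 188.7]
red_jar 0.81 [ 653.  -195.9   44.5] [345.8 233.7]
weighing_bottle 0.9 [386.  -98.2  30.2] [246.  271.5]
top [ 423.7   -8.9 1294.7] 398.296694965137
filter_box 0.92 [ 455.1 -325.3   62.7] [364.1 213.8]
channel 0.93 [519.1  97.8 136.5] [225.3 189.8]
channel 0.74 [ 658.3 -187.2   60. ] [319.1 148.5]
bridge 0.87 [518.5  94.3 133.6] [226.6 190.1]
buffer_face 0.64 [522.4 167.4 188.4] [198.7 186.8]
catch 0.72 [ 660.5 -186.6   60.4] [318.9 147.8]
catch 0.64 [476.8  23.4 143. ] [250.6 204.5]
catch_tip 0.64 [478.   26.9 143. ] [249.4 204. ]
catch_tip 0.15 [517.3 100.4 133. ] [224.5 190.5]
amber_bottle 0.57 [459.3 350.8  46.9] [146.7 210.4]
red_jar 0.61 [ 658.2 -184.8   60.6] [318.4 148.6]
weighing_bottle 0.61 [398.8 -87.3  34.1] [286.4 231.2]
```

```bash
python3 - <<'E'
import cv2
a=cv2.imread("pics/scene0.png");b=cv2.imread("pics/top0.png")
c=cv2.resize(b[120:270,120:420],(800,400),interpolation=cv2.INTER_CUBIC);cv2.imwrite("pics/topc.png",c)
cv2.imwrite("pics/scenec.png",cv2.resize(a[110:370,100:430],(760,599),interpolation=cv2.INTER_CUBIC))
E
```

```text
(no output)
```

View pics/topc.png

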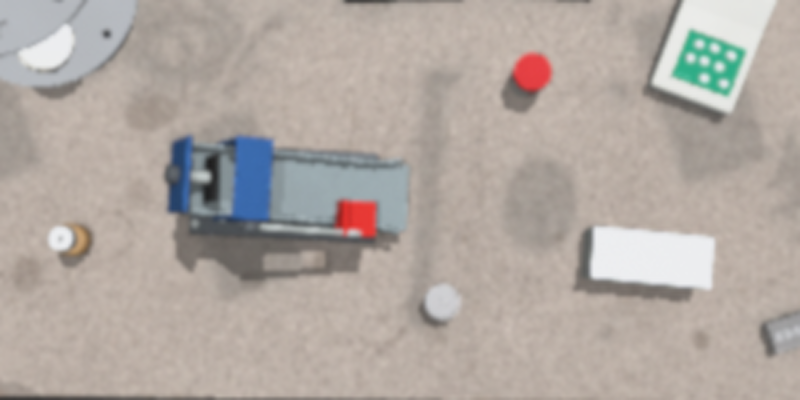

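View pics/scenec.png

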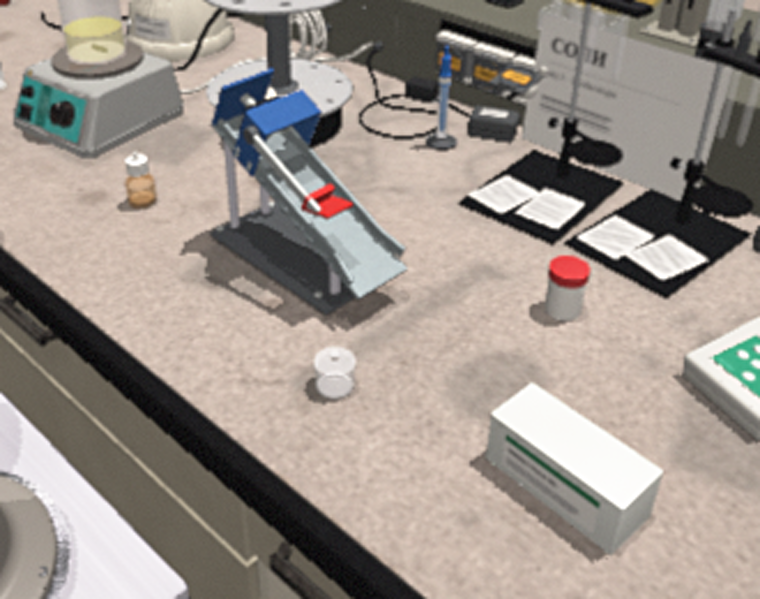

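The top view shows the rack's low end at about (272,193), the red nose at (254,202), the box at (364,215) and the jar and bottles clear of both. The scene view agrees. I'll zoom in on the low end and the box to get accurate corners.

```bash
python3 - <<'E'
import cv2,numpy as np
a=cv2.imread("pics/scene0.png");b=cv2.imread("pics/top0.png")
def cr(im,x,y,w,h,s):
    c=cv2.resize(im[y:y+h,x:x+w],(w*s,h*s),interpolation=cv2.INTER_CUBIC)
    for i in range(0,w,10): cv2.putText(c,str(x+i),(i*s,8),0,.3,(0,0,255),1); cv2.line(c,(i*s,10),(i*s,14),(0,0,255),1)
    for i in range(0,h,10): cv2.putText(c,str(y+i),(0,i*s+4),0,.3,(0,0,255),1)
    return c
out=np.zeros((600,800,3),np.uint8)
def put(c,x,y): out[y:y+c.shape[0],x:x+c.shape[1]]=c
put(cr(b,180,165,100,50,5),0,0)
put(cr(b,335,195,60,40,5),500,0)
put(cr(a,190,130,95,115,3),0,255)
put(cr(a,300,270,95,85,5),310,175) if False else put(cr(a,300,270,95,85,4),400,255)
cv2.imwrite("pics/z1.png",out)
E
```

```text
(no output)
```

View pics/z1.png

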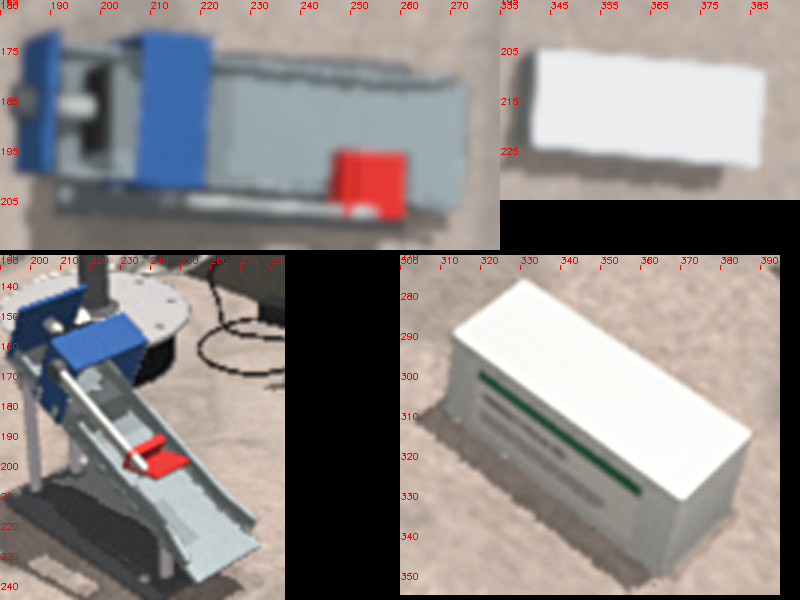

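The zoom gives these pixels. Floor low corners: top (273.4,182.0) and (272,206.6), scene (276,226.7) and (256,239.3). It also shows the four corners of the box's top face in both views. Now I'll fit the poses.

```bash
python3 - <<'E'
from h import *
from scipy.optimize import least_squares
np.set_printoptions(precision=2,suppress=True)
T=vision.capture("top");S=vision.capture("scene")
def rig(p,l,t=0):
    c,s=np.cos(p[2]),np.sin(p[2]); Rz=np.array([[c,-s,0],[s,c,0],[0,0,1]])
    a=np.radians(t); Ry=np.array([[np.cos(a),0,-np.sin(a)],[0,1,0],[np.sin(a),0,np.cos(a)]])
    return Rz@Ry@np.array(l,float)
bt=[(343,204.6),(388.2,208.6),(386.6,228.2),(341.4,224.4)]
bs=[(330.75,276.25),(387.75,314.75),(371,331),(313.25,289.25)]
lc=[(30,70,60),(30,-70,60),(-30,-70,60),(-30,70,60)]
def fb(p,cams=(1,1)):
    r=[]
    for l,u,v in zip(lc,bt,bs):
        w=rig(p,l)+[p[0],p[1],0]; r+=[cams[0]*(proj(T,w)-u),cams[1]*(proj(S,w)-v)]
    return np.concatenate(r)
for cams in((1,1),(1,0),(0,1)):
    r=least_squares(fb,[450,-325,-0.05],args=(cams,)); print("box",r.x,abs(r.fun).max())
def fc(p,cams=(1,1)):
    r=[]
    for l,u,v in [((0,-39,0),(273.4,182),(276,226.7)),((0,39,0),(272,206.6),(256,239.3))]:
        w=rig(p,l,25)+[p[0],p[1],45]; r+=[cams[0]*(proj(T,w)-u),cams[1]*(proj(S,w)-v)]
    # bridge top uphill corners, half width p[3]
    for s,u in((-1,(208.2,171.6)),(1,(207.4,202.2))):
        w=rig(p,(235,s*p[3],72),25)+[p[0],p[1],45]; r+=[cams[0]*(proj(T,w)-u)]
    return np.concatenate(r)
for cams in((1,1),(1,0.01)):
    r=least_squares(fc,[515,-45,1.57,45],args=(cams,)); print("chan",r.x,r.fun)
p=r.x
for n,l in dict(tip=(110,13.5,43),nose_c=(90,33,72),bridge=(215,0,72),buf=(246,0,32)).items():
    w=rig(p,l,25)+[p[0],p[1],45]; print(n,w,proj(T,w),proj(S,w))
E
```

```text
box [ 447.34 -329.12   -0.08] 0.687490540580427
box [ 447.21 -327.91   -0.08] 0.28203512749047377
box [ 447.28 -329.59   -0.08] 0.6503945146004071
chan [514.23 -44.14   1.54  42.  ] [ 0.14 -0.11  0.15 -0.85  0.53  0.01 -0.78 -0.61  0.73  0.18 -0.16  0.12]
chan [514.31 -43.25   1.54  42.  ] [-0.14 -0.14 -0.   -0.01  0.23 -0.02 -0.01 -0.01  0.42  0.1  -0.5   0.04]
tip [503.58  38.69 130.46] [245.57 195.45] [240.08 193.88]
nose_c [483.06   8.98 148.29] [255.54 202.24] [242.52 195.3 ]
bridge [519.87 121.09 201.12] [214.74 187.48] [222.17 157.3 ]
buf [521.4  166.06 177.97] [199.74 187.51] [211.84 159.64]
```

```bash
cat >> h.py <<'E'
def yaw_of(o): return o["tcp_rot"][2]
def plan(*wps,step=45,o=None):
    """wps: (x,y,z,yaw) of TCP; prints rows for arm_command (tool y assumed straight down)"""
    o=o or bot.get_obs(); p=np.array(o["tool_pos"],float); yw=yaw_of(o); rows=[]
    for x,y,z,yt in wps:
        t=np.array([x,y,z],float); dy=(yt-yw+np.pi)%(2*np.pi)-np.pi
        n=max(1,int(np.ceil(max(np.linalg.norm(t-p)/step,abs(np.degrees(dy))/8.5))))
        for i in range(n):
            d=(t-p)/(n-i); c,s=np.cos(yw),np.sin(yw); tw=((yt-yw+np.pi)%(2*np.pi)-np.pi)/(n-i)
            r=[round((c*d[0]+s*d[1])/1000,4),round(-d[2]/1000,4),round((-s*d[0]+c*d[1])/1000,4),round(-np.degrees(tw),2)]
            rows.append(r); p=p+np.array([c*r[0]-s*r[2],s*r[0]+c*r[2],-r[1]])*1000; yw-=np.radians(r[3])
    for i in range(0,len(rows),5): print(rows[i:i+5])
    print(p,yw)
E
python3 - <<'E'
from h import *
o=bot.get_obs(); print(o["tcp_rot"],o["tool_pos"])
plan((230,440,300,-.7),(370,150,300,-1.2),(444,-366,150,-1.65),step=49)
E
```

```text
[-1.57068957e+00 -3.83187884e-05 -3.57792159e-01] [183.85434161 491.77412411 204.46417027]
[[np.float64(0.0205), np.float64(-0.0318), np.float64(-0.0108), np.float64(6.54)], [np.float64(0.0215), np.float64(-0.0319), np.float64(-0.0084), np.float64(6.53)], [np.float64(0.0224), np.float64(-0.0318), np.float64(-0.0058), np.float64(6.54)], [np.float64(0.042), np.float64(-0.0), np.float64(-0.0188), np.float64(4.09)], [np.float64(0.0432), np.float64(-0.0), np.float64(-0.0158), np.float64(4.09)]]
[[np.float64(0.0442), np.float64(-0.0), np.float64(-0.0126), np.float64(4.09)], [np.float64(0.045), np.float64(-0.0), np.float64(-0.0095), np.float64(4.09)], [np.float64(0.0456), np.float64(-0.0), np.float64(-0.0062), np.float64(4.09)], [np.float64(0.0459), np.float64(-0.0), np.float64(-0.0029), np.float64(4.1)], [np.float64(0.046), np.float64(-0.0), np.float64(0.0003), np.float64(4.09)]]
[[np.float64(0.0423), np.float64(0.0125), np.float64(-0.0098), np.float64(2.15)], [np.float64(0.0427), np.float64(0.0125), np.float64(-0.0082), np.float64(2.15)], [np.float64(0.0429), np.float64(0.0125), np.float64(-0.0066), np.float64(2.15)], [np.float64(0.0432), np.float64(0.0125), np.float64(-0.005), np.float64(2.15)], [np.float64(0.0433), np.float64(0.0125), np.float64(-0.0034), np.float64(2.15)]]
[[np.float64(0.0434), np.float64(0.0125), np.float64(-0.0018), np.float64(2.15)], [np.float64(0.0434), np.float64(0.0125), np.float64(-0.0002), np.float64(2.15)], [np.float64(0.0434), np.float64(0.0125), np.float64(0.0015), np.float64(2.15)], [np.float64(0.0433), np.float64(0.0125), np.float64(0.0031), np.float64(2.15)], [np.float64(0.0432), np.float64(0.0125), np.float64(0.0047), np.float64(2.15)]]
[[np.float64(0.043), np.float64(0.0125), np.float64(0.0064), np.float64(2.14)], [np.float64(0.0427), np.float64(0.0125), np.float64(0.0079), np.float64(2.15)]]
[ 443.99575314 -365.95480831  149.96417027] -1.6500339374432786
```

>>> {"method": "arm_command", "body": {
  "deltas": [
    [0.0205, -0.0318, -0.0108, 6.54],
    [0.0215, -0.0319, -0.0084, 6.54],
    [0.0224, -0.0318, -0.0058, 6.54],
    [0.042, 0, -0.0188, 4.09],
    [0.0432, 0, -0.0158, 4.09]
  ],
  "claw": 0
}}

```text
time: 1.6
tool_pos: [270.7, 356.3, 300.8]
tcp_rot: [-1.568, -0.0, -0.845]
contact_force: [1.6, 0.1, -0.3]
grip_width: 91.8
```

>>> {"method": "arm_command", "body": {
  "deltas": [
    [0.0442, 0, -0.0126, 4.09],
    [0.045, 0, -0.0095, 4.09],
    [0.0456, 0, -0.0062, 4.09],
    [0.0459, 0, -0.0029, 4.09],
    [0.046, 0, 0.0003, 4.09]
  ]
}}

```text
time: 2.1
tool_pos: [370.3, 148.3, 300.2]
tcp_rot: [-1.57, -0.0, -1.203]
contact_force: [1.1, 1.0, -0.2]
grip_width: 91.8
```

>>> {"method": "arm_command", "body": {
  "deltas": [
    [0.0423, 0.0125, -0.0098, 2.15],
    [0.0427, 0.0125, -0.0082, 2.15],
    [0.0429, 0.0125, -0.0066, 2.15],
    [0.0432, 0.0125, -0.005, 2.15],
    [0.0433, 0.0125, -0.0034, 2.15]
  ]
}}

```text
time: 2.6
tool_pos: [400.9, -66.9, 237.2]
tcp_rot: [-1.57, -0.0, -1.389]
contact_force: [1.0, 1.0, 0.8]
grip_width: 91.9
```

>>> {"method": "arm_command", "body": {
  "deltas": [
    [0.0434, 0.0125, -0.0018, 2.15],
    [0.0434, 0.0125, -0.0002, 2.15],
    [0.0434, 0.0125, 0.0015, 2.15],
    [0.0433, 0.0125, 0.0031, 2.15],
    [0.0432, 0.0125, 0.0047, 2.15]
  ]
}}

```text
time: 3.1
tool_pos: [431.6, -281.9, 174.4]
tcp_rot: [-1.57, 0.0, -1.577]
contact_force: [1.7, -0.3, 0.3]
grip_width: 91.8
```

>>> {"method": "arm_command", "body": {
  "deltas": [
    [0.043, 0.0125, 0.0064, 2.15],
    [0.0427, 0.0125, 0.0079, 2.15],
    [0, 0, 0, 0]
  ]
}}

```text
time: 3.4
tool_pos: [443.1, -370.2, 147.2]
tcp_rot: [-1.573, 0.001, -1.655]
contact_force: [-0.7, 1.0, 0.3]
grip_width: 91.7
```

>>> {"method": "arm_command", "body": {
  "deltas": [
    [-0.004, 0.04, 0.001, 0],
    [0, 0.04, 0, 0],
    [0, 0.03, 0, 0],
    [0, 0.006, 0, 0],
    [0, 0, 0, 0]
  ]
}}

```text
time: 3.9
tool_pos: [445.1, -361.4, 33.7]
tcp_rot: [-1.572, 0.001, -1.65]
contact_force: [0.2, -0.0, 0.6]
grip_width: 92.1
```

```bash
python3 - <<'E'
from h import *
o=bot.get_obs();print(o["tool_pos"],o["tcp_rot"],o["contact_force"])
S=vision.capture("scene");T=vision.capture("top")
c=np.hstack([cv2.resize(S["img"][230:380,270:430],(480,450)),cv2.resize(T["img"][180:255,330:400],(320,343))[:450].__class__((450,320,3),np.uint8)*0])
c=np.zeros((450,800,3),np.uint8);c[:,:480]=cv2.resize(S["img"][230:380,270:430],(480,450),interpolation=2);c[:343,480:]=cv2.resize(T["img"][180:255,330:400],(320,343),interpolation=2)
cv2.imwrite("pics/g1.png",c[:,:,::-1])
E
```

```text
[ 445.11085342 -361.42672695   33.70693202] [-1.57186876e+00  1.17139620e-03 -1.64977422e+00] [ 0.18659067 -0.0220329   0.59246944]
```

View pics/g1.png

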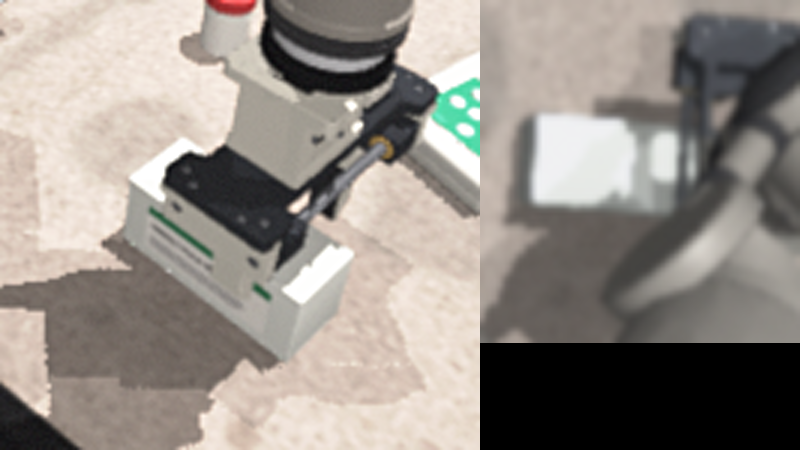

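The gripper straddles the box squarely, with the body clear of its top. Next: a small correction, then close and lift.

>>> {"method": "arm_command", "body": {
  "deltas": [
    [0.004, 0.001, 0, 0],
    [0, 0, 0, 0],
    [0, 0, 0, 0]
  ]
}}

```text
time: 4.3
tool_pos: [445.2, -366.5, 33.8]
tcp_rot: [-1.57, -0.001, -1.65]
contact_force: [0.4, 0.3, 0.2]
grip_width: 91.7
```

>>> {"method": "arm_command", "body": {
  "deltas": [
    [0, 0, 0, 0],
    [0, 0, 0, 0],
    [0, 0, 0, 0],
    [0, 0, 0, 0],
    [0, 0, 0, 0]
  ],
  "claw": 255
}}

```text
time: 4.8
tool_pos: [445.0, -366.1, 32.8]
tcp_rot: [-1.571, 0.0, -1.65]
contact_force: [0.8, 0.4, -0.2]
grip_width: 59.3
```

>>> {"method": "arm_command", "body": {
  "deltas": [
    [0, 0, 0, 0],
    [0, 0, 0, 0],
    [0, 0, 0, 0],
    [0, 0, 0, 0],
    [0, 0, 0, 0]
  ]
}}

```text
time: 5.3
tool_pos: [445.0, -366.0, 32.8]
tcp_rot: [-1.571, 0.0, -1.65]
contact_force: [1.3, 0.4, 0.1]
grip_width: 59.2
```

>>> {"method": "arm_command", "body": {
  "deltas": [
    [0, -0.01, 0, 0],
    [0, -0.03, 0, 0],
    [0, -0.03, 0, 0],
    [0, -0.03, 0, 0],
    [0, 0, 0, 0]
  ]
}}

```text
time: 5.8
tool_pos: [446.6, -367.9, 137.7]
tcp_rot: [-1.565, -0.006, -1.65]
contact_force: [0.1, 0.4, -1.7]
grip_width: 59.3
```

```bash
python3 - <<'E'
from h import *
o=bot.get_obs();print(o["tool_pos"],o["tcp_rot"],o["contact_force"],o["moment"],o["grip_width"])
S=vision.capture("scene")
cv2.imwrite("pics/g2.png",cv2.resize(S["img"][190:350,250:450],(700,560),interpolation=2)[:,:,::-1])
for n,p in(("S",S),("T",vision.capture("top"))):
    for r in vision.find_in(p,"filter_box")[:1]: print(n,r["confidence"],toW(p,r["xyz"]))
E
```

```text
[ 446.6264332  -367.89996175  137.69481517] [-1.56453805 -0.00571276 -1.65020157] [ 0.07448764  0.38363522 -1.73168525] [-1.82489408e-01  7.35562937e-02  1.06353760e-04] 59.25503435251482
S 0.79 [ 422.09215979 -352.60429021  140.11244266]
T 0.61 [ 451.64734356 -308.93308769  164.8351162 ]
```

View pics/g2.png

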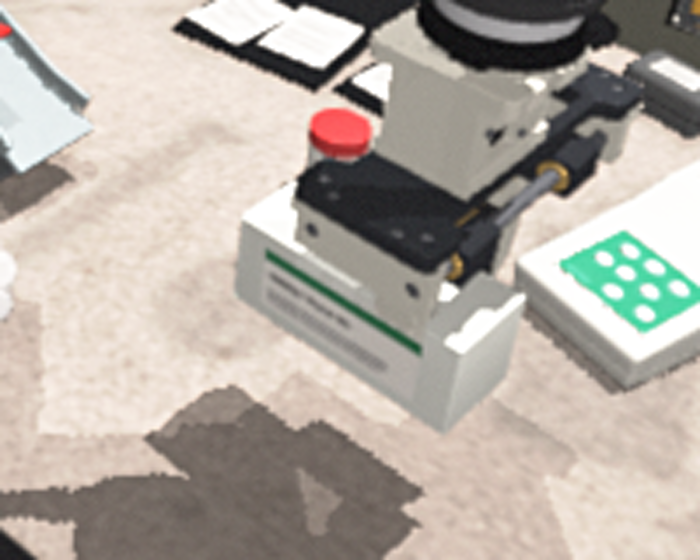

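The box is held level, 38 mm behind its centre, with 59 mm opening and about 1.7 N of weight. The jar at crop (340,130) is untouched. Next is the carry to the low end.

```bash
cat >> h.py <<'E'
C0=np.array([514.3,-43.7,45.]); CY=1.543; ca,sa=np.cos(np.radians(25)),np.sin(np.radians(25))
def cw(x,y,z):
    u=x*ca-z*sa; return C0+[u*np.cos(CY)-y*np.sin(CY),u*np.sin(CY)+y*np.cos(CY),x*sa+z*ca]
def wc(w):
    d=np.array(w)-C0; u=d[0]*np.cos(CY)+d[1]*np.sin(CY); return np.array([u*ca+d[2]*sa,-d[0]*np.sin(CY)+d[1]*np.cos(CY),-u*sa+d[2]*ca])
TY=CY-np.pi
def uz(u,z,y=0): return [*(C0[:2]+u*np.array([np.cos(CY),np.sin(CY)])+y*np.array([-np.sin(CY),np.cos(CY)])),z,TY]
E
sed -i 's/print(rows\[i:i+5\])/print([[float(v) for v in r] for r in rows[i:i+5]])/' h.py
python3 - <<'E'
from h import *
plan(uz(-110,150),uz(-67.5,115))
E
```

```text
[[-0.0433, -0.0037, 0.01, -0.59], [-0.0431, -0.0037, 0.0105, -0.59], [-0.0431, -0.0037, 0.0109, -0.59], [-0.0429, -0.0037, 0.0113, -0.6], [-0.0428, -0.0037, 0.0118, -0.59]]
[[-0.0212, 0.0175, 0.0, -0.0], [-0.0213, 0.0175, 0.0, -0.0]]
[ 512.38200761 -111.17235724  114.97027529] -1.5986095629743653
```

>>> {"method": "arm_command", "body": {
  "deltas": [
    [-0.0433, -0.0037, 0.01, -0.59],
    [-0.0431, -0.0037, 0.0105, -0.59],
    [-0.0431, -0.0037, 0.0109, -0.59],
    [-0.0429, -0.0037, 0.0113, -0.6],
    [-0.0428, -0.0037, 0.0118, -0.59]
  ]
}}

```text
time: 6.5
tool_pos: [511.4, -152.4, 149.9]
tcp_rot: [-1.574, 0.001, -1.598]
contact_force: [0.1, -0.4, -1.7]
grip_width: 59.1
```

>>> {"method": "arm_command", "body": {
  "deltas": [
    [0, 0, 0, 0],
    [0, 0, 0, 0],
    [0, 0, 0, 0]
  ]
}}

```text
time: 6.8
tool_pos: [511.3, -154.9, 150.4]
tcp_rot: [-1.573, 0.0, -1.599]
contact_force: [0.6, -0.1, -1.6]
grip_width: 59.8
```

```bash
python3 - <<'E'
from h import *
plan(uz(-67.5,112),step=30)
S=vision.capture("scene");T=vision.capture("top")
c=np.zeros((560,800,3),np.uint8);c[:,:460]=cv2.resize(S["img"][130:270,190:305],(460,560),interpolation=2);c[:340,460:]=cv2.resize(T["img"][155:240,230:315],(340,340),interpolation=2)
cv2.imwrite("pics/p1.png",c[:,:,::-1])
E
```

```text
[[-0.0219, 0.0192, -0.0001, -0.01], [-0.0219, 0.0192, -0.0, -0.02]]
[ 512.4564727  -111.15678579  111.98108258] -1.5985113623671316
```

View pics/p1.png

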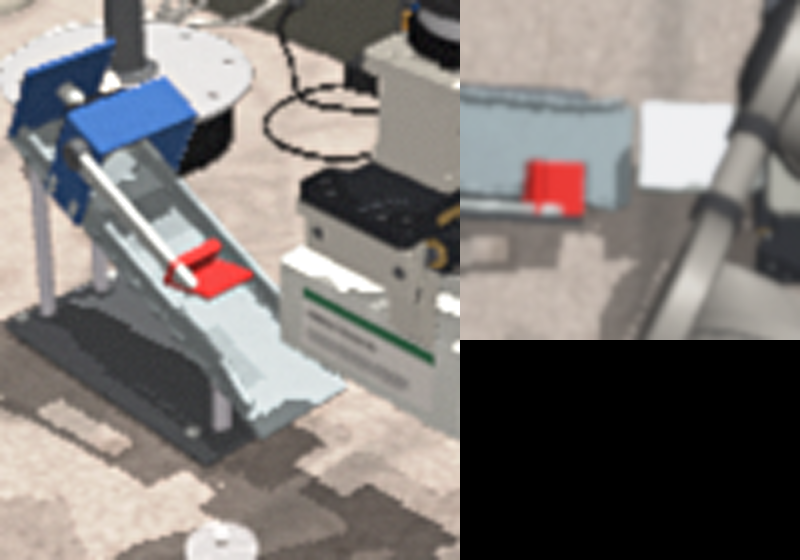

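The box is level, in line with the channel and just short of its low end; the top view has its front edge at column 275, rows 180 to 202. I'll check that against the prediction, then land the front edge.

```bash
python3 - <<'E'
from h import *
o=bot.get_obs();t=o["tool_pos"];T=vision.capture("top")
for s in(-30,30):
    w=t+[0,0,11+16]; e=np.array([np.cos(CY),np.sin(CY),0]);v=np.array([-np.sin(CY),np.cos(CY),0])
    print(proj(T,w+108*e+s*v))
g=T["img"].astype(int).min(2)
print(g[172:212,279]);print(g[190,262:290])
E
```

```text
[275.97197419 180.17980648]
[275.22674743 201.42350761]
[153 149 149 152 153 153 154 171 215 234 239 240 240 240 239 240 240 240
 240 239 240 240 240 240 240 240 240 239 234 198 131 100 101 100  99  98
  99 100 101 101]
[163 163 164 165 164 163 164 165 164 162 160 160 165 201 234 239 240 240
 240 239 239 240 240 240 239 239 240 240]
```

>>> {"method": "arm_command", "body": {
  "deltas": [
    [-0.0219, 0.0192, 0, 0],
    [-0.0219, 0.0192, 0, 0],
    [0, 0, 0, 0],
    [0, 0, 0, 0]
  ]
}}

```text
time: 7.35
tool_pos: [513.1, -112.1, 112.7]
tcp_rot: [-1.571, -0.001, -1.599]
contact_force: [-1.1, -3.0, -0.7]
grip_width: 59.4
```

>>> {"method": "arm_command", "body": {
  "deltas": [
    [0.012, 0, 0, 0],
    [0, 0, 0, 0],
    [0, 0, 0, 0]
  ]
}}

```text
time: 7.65
tool_pos: [512.7, -123.3, 113.0]
tcp_rot: [-1.571, 0.001, -1.6]
contact_force: [-0.7, 1.2, -1.9]
grip_width: 59.4
```

>>> {"method": "arm_command", "body": {
  "deltas": [
    [0, 0.008, 0, 0],
    [0, 0.004, 0, 0],
    [0, 0, 0, 0],
    [0, 0, 0, 0]
  ]
}}

```text
time: 8.05
tool_pos: [512.8, -122.4, 100.8]
tcp_rot: [-1.571, 0.0, -1.598]
contact_force: [0.6, -1.0, -1.5]
grip_width: 59.2
```

>>> {"method": "arm_command", "body": {
  "deltas": [
    [-0.006, 0.001, 0, 0],
    [-0.006, 0.001, 0, 0],
    [0, 0, 0, 0],
    [0, 0, 0, 0]
  ]
}}

```text
time: 8.45
tool_pos: [513.3, -110.3, 99.1]
tcp_rot: [-1.571, 0.0, -1.598]
contact_force: [0.6, -0.7, -2.9]
grip_width: 58.9
```

>>> {"method": "arm_command", "body": {
  "deltas": [
    [0, 0.003, 0, 0],
    [0.0003, 0.003, 0, 0],
    [0.0003, 0.003, 0, 0],
    [0, 0, 0, 0]
  ]
}}

```text
time: 8.85
tool_pos: [513.5, -112.8, 90.2]
tcp_rot: [-1.57, -0.002, -1.599]
contact_force: [0.4, -5.1, 3.0]
grip_width: 59.2
```

>>> {"method": "arm_command", "body": {
  "deltas": [
    [0.0012, 0.004, 0, 0],
    [0.0012, 0.004, 0, 0],
    [0.001, 0.004, 0, 0],
    [0.0007, 0.004, 0, 0],
    [0, 0, 0, 0]
  ]
}}

```text
time: 9.35
tool_pos: [514.1, -117.9, 74.5]
tcp_rot: [-1.568, -0.003, -1.599]
contact_force: [-0.5, -8.2, 3.7]
grip_width: 59.2
```

>>> {"method": "arm_command", "body": {
  "deltas": [
    [0.0005, 0.004, 0, 0],
    [0.0004, 0.004, 0, 0],
    [0.0003, 0.003, 0, 0],
    [0.0002, 0.003, 0, 0],
    [0, 0, 0, 0]
  ]
}}

```text
time: 9.85
tool_pos: [513.9, -118.4, 60.2]
tcp_rot: [-1.569, -0.002, -1.599]
contact_force: [-0.1, -5.7, 1.3]
grip_width: 59.8
```

```bash
python3 - <<'E'
from h import *
S=vision.capture("scene")
cv2.imwrite("pics/p2.png",cv2.resize(S["img"][150:270,190:340],(750,600),interpolation=2)[:,:,::-1])
E
```

```text
(no output)
```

View pics/p2.png

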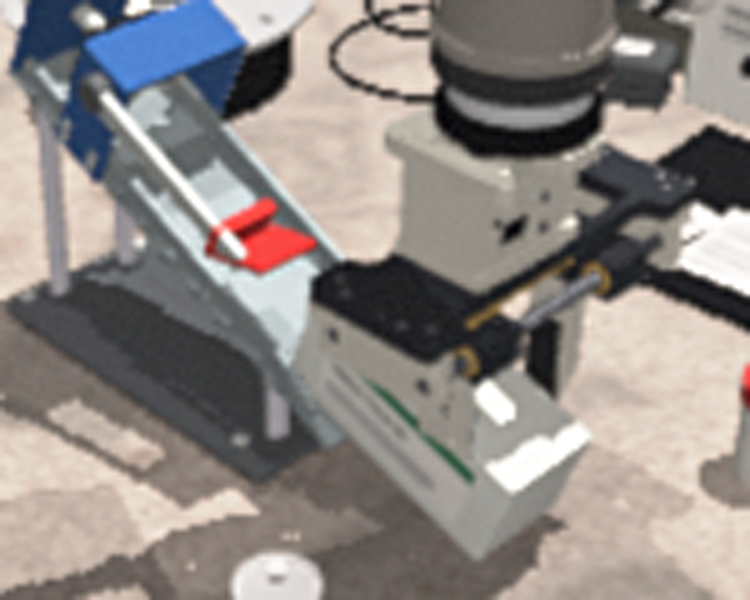

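The box is tilting in the grip with its front edge on the floor at crop (310,340), under the nose. I'll keep going.

>>> {"method": "arm_command", "body": {
  "deltas": [
    [0, 0.003, 0, 0],
    [0, 0.003, 0, 0],
    [0, 0.003, 0, 0],
    [0, 0, 0, 0]
  ]
}}

```text
time: 10.3
tool_pos: [513.7, -118.0, 51.1]
tcp_rot: [-1.569, -0.001, -1.599]
contact_force: [0.8, -5.2, 1.1]
grip_width: 59.3
```

>>> {"method": "arm_command", "body": {
  "deltas": [
    [0, 0.002, 0, 0],
    [0, 0.001, 0, 0],
    [0, 0, 0, 0]
  ]
}}

```text
time: 10.6
tool_pos: [513.7, -117.9, 48.6]
tcp_rot: [-1.569, -0.002, -1.599]
contact_force: [-0.9, -6.7, 4.0]
grip_width: 59.4
```

>>> {"method": "arm_command", "body": {
  "deltas": [
    [-0.0045, -0.0019, 0, 0],
    [-0.0045, -0.002, 0, 0],
    [-0.0045, -0.0021, 0, 0],
    [-0.0045, -0.0021, 0, 0],
    [0, 0, 0, 0]
  ]
}}

```text
time: 11.1
tool_pos: [514.7, -100.0, 57.3]
tcp_rot: [-1.568, -0.003, -1.598]
contact_force: [0.0, -6.8, 7.1]
grip_width: 59.3
```

>>> {"method": "arm_command", "body": {
  "deltas": [
    [-0.0045, -0.0021, 0, 0],
    [-0.0045, -0.0021, 0, 0],
    [-0.0045, -0.0021, 0, 0],
    [0, 0, 0, 0]
  ]
}}

```text
time: 11.5
tool_pos: [515.1, -86.6, 63.7]
tcp_rot: [-1.568, -0.003, -1.598]
contact_force: [-0.7, -7.2, 7.3]
grip_width: 59.4
```

```bash
python3 - <<'E'
from h import *
o=bot.get_obs();print(wc(o["tool_pos"]+[0,0,11]),o["contact_force"],o["moment"])
S=vision.capture("scene")
cv2.imwrite("pics/p3.png",cv2.resize(S["img"][150:270,190:340],(750,600),interpolation=2)[:,:,::-1])
E
```

```text
[-26.34644058  -2.00800777  45.00449352] [-0.66064333 -7.2492527   7.34368413] [-1.07856784  0.23637375  0.12714299]
```

View pics/p3.png

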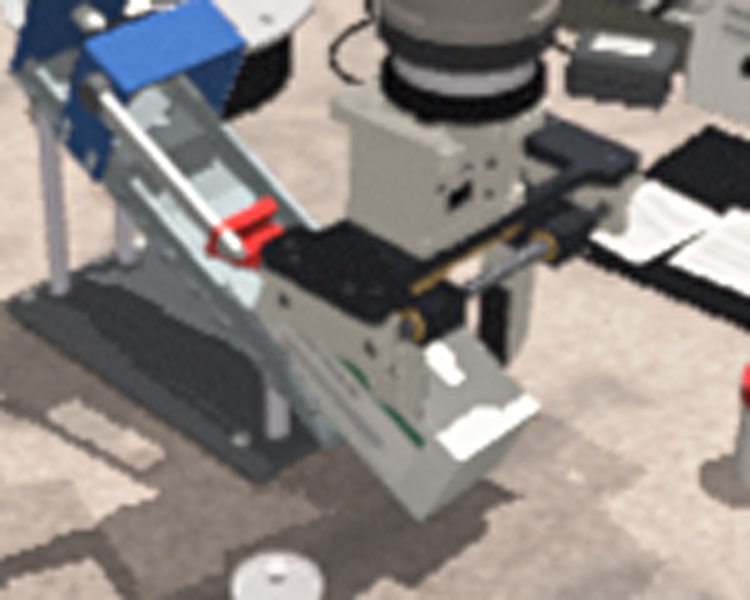

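```bash
python3 - <<'E'
from h import *
o=bot.get_obs();t=o["tool_pos"];S=vision.capture("scene")
e=np.array([np.cos(CY),np.sin(CY),0]);v=np.array([-np.sin(CY),np.cos(CY),0])
for du in(37.5,-37.5):
  for dv in(95,49): print(du,dv,(proj(S,t+du*e+dv*v+[0,0,58])-[190,150])*5)
E
```

```text
37.5 95 [253.27354867 369.67262347]
37.5 49 [323.26528291 329.86353612]
-37.5 95 [369.43631689 442.07991025]
-37.5 49 [439.44408696 397.86528095]
```

>>> {"method": "arm_command", "body": {
  "deltas": [
    [-0.0045, -0.0022, 0, 0],
    [-0.0045, -0.0021, 0, 0],
    [0, 0, 0, 0]
  ]
}}

```text
time: 11.9
tool_pos: [515.2, -77.7, 67.8]
tcp_rot: [-1.568, -0.003, -1.598]
contact_force: [-0.2, -7.8, 5.8]
grip_width: 59.3
```

>>> {"method": "arm_command", "body": {
  "deltas": [
    [-0.0045, -0.0021, 0, 0],
    [-0.0045, -0.0021, 0, 0],
    [-0.002, -0.001, 0, 0],
    [0, 0, 0, 0]
  ]
}}

```text
time: 12.3
tool_pos: [515.4, -67.0, 72.8]
tcp_rot: [-1.568, -0.003, -1.598]
contact_force: [-0.8, -9.1, 4.4]
grip_width: 59.3
```

```bash
python3 - <<'E'
from h import *
o=bot.get_obs();print(wc(o["tool_pos"]+[0,0,11]),o["contact_force"],o["moment"])
S=vision.capture("scene");T=vision.capture("top")
c=np.zeros((600,800,3),np.uint8);c[:,:500]=cv2.resize(S["img"][150:270,200:300],(500,600),interpolation=2);c[:300,500:]=cv2.resize(T["img"][155:235,200:280],(300,300),interpolation=2)
cv2.imwrite("pics/p4.png",c[:,:,::-1])
E
```

```text
[-4.71437915 -1.71824742 45.01666145] [-0.8157565  -9.11257252  4.41192483] [-1.43522442  0.20068641  0.07237601]
```

View pics/p4.png

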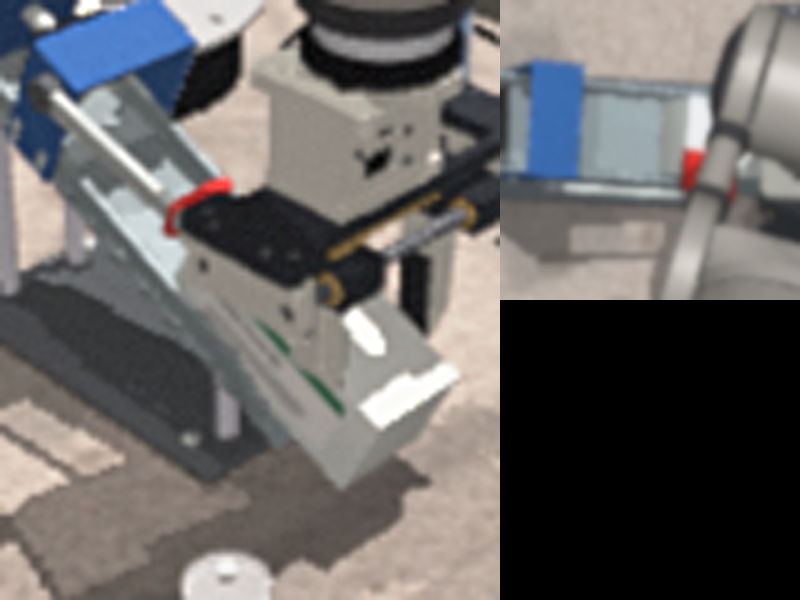

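The catch is resting lifted on the box's front top edge, and the box lies flat at about x 33 mm. Now I'll release it and back off.

>>> {"method": "arm_command", "body": {
  "deltas": [
    [0, 0, 0, 0],
    [0, 0, 0, 0],
    [0, 0, 0, 0],
    [0, 0, 0, 0],
    [0, 0, 0, 0]
  ],
  "claw": 0
}}

```text
time: 12.9
tool_pos: [514.3, -65.0, 71.8]
tcp_rot: [-1.571, 0.0, -1.598]
contact_force: [-0.3, 1.0, -0.3]
grip_width: 90.9
```

>>> {"method": "arm_command", "body": {
  "deltas": [
    [0.006, 0, 0, 0],
    [0.015, -0.01, 0, 0],
    [0.03, -0.03, 0, 0],
    [0.03, -0.03, 0, 0],
    [0, -0.01, 0, 0]
  ]
}}

```text
time: 13.4
tool_pos: [513.7, -151.1, 155.8]
tcp_rot: [-1.565, -0.004, -1.602]
contact_force: [-0.1, 0.9, 0.2]
grip_width: 91.7
```

```bash
python3 - <<'E'
from h import *
o=bot.get_obs();print(wc(o["tool_pos"]+[0,0,11]),o["tool_pos"],o["contact_force"])
S=vision.capture("scene");T=vision.capture("top")
c=np.zeros((600,800,3),np.uint8);c[:,:500]=cv2.resize(S["img"][150:270,200:300],(500,600),interpolation=2);c[:300,500:]=cv2.resize(T["img"][155:235,220:300],(300,300),interpolation=2)
cv2.imwrite("pics/p5.png",c[:,:,::-1])
E
```

```text
[-45.85831756  -2.40273611 155.73587463] [ 513.71746232 -151.10387398  155.76407344] [-0.13389849  0.92347952  0.24669601]
```

View pics/p5.png

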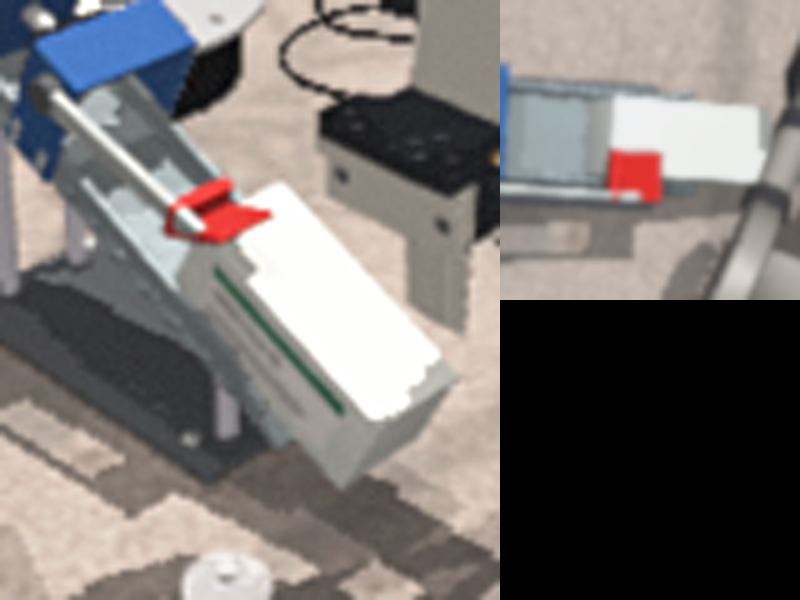

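The box stays put after release at about x 33 mm, with the nose resting on its front left. Next I'll close the fingers and go behind the rear top edge, offset to the right (y −13) so the nose stays clear.

```bash
python3 - <<'E'
from h import *
T=vision.capture("top");S=vision.capture("scene")
g=T["img"].astype(int).min(2)
for cx in(30,33,36): print(cx,proj(T,cw(cx+70,-15,60)),proj(T,cw(cx-70,-20,60)),proj(T,cw(cx-70,30,60)),"scene rear",(proj(S,cw(cx-70,30,60))-[200,150])*5)
print(g[185,240:300]); 
plan(uz(-106,82,-13),uz(-80,80,-13),step=40)
E
```

```text
30 [251.58415105 185.80203634] [293.62691292 187.54816419] [293.11827534 203.89614664] scene rear [380.85166246 431.21558709]
33 [250.63790958 185.7259708 ] [292.76977169 187.47757912] [292.25750236 203.84219987] scene rear [376.7433332  426.58976633]
36 [249.6896181  185.64974046] [291.91086348 187.40684854] [291.39494848 203.78814148] scene rear [372.64391332 421.97397721]
[161 160 157 153 152 155 160 164 168 181 214 235 239 239 239 239 239 239
 239 239 239 239 239 239 239 239 238 238 238 239 239 239 239 238 238 238
 238 237 237 237 237 237 237 237 236 235 233 219 178 160 160 161 161 145
 104  70  61  64  67  70]
[[0.0018, 0.0347, 0.0064, -0.0], [0.0019, 0.0348, 0.0064, -0.01], [-0.026, 0.002, 0.0, 0.0]]
[ 525.04747327 -124.03748938   79.95796697] -1.5985891583724763
```

>>> {"method": "arm_command", "body": {
  "deltas": [
    [0, 0, 0, 0],
    [0, 0, 0, 0],
    [0, 0, 0, 0],
    [0, 0, 0, 0],
    [0, 0, 0, 0]
  ],
  "claw": 255
}}

```text
time: 14.1
tool_pos: [512.2, -146.0, 151.7]
tcp_rot: [-1.571, 0.0, -1.598]
contact_force: [0.0, 0.5, -0.4]
grip_width: 56.3
```

>>> {"method": "arm_command", "body": {
  "deltas": [
    [0, 0, 0, 0],
    [0, 0, 0, 0],
    [0, 0, 0, 0]
  ]
}}

```text
time: 14.4
tool_pos: [512.2, -146.2, 151.9]
tcp_rot: [-1.571, 0.0, -1.599]
contact_force: [-0.5, -0.3, 0.3]
grip_width: 32.5
```

>>> {"method": "arm_command", "body": {
  "deltas": [
    [0.0005, 0.034, 0.0066, 0],
    [0.0005, 0.036, 0.0066, 0],
    [0, 0, 0, 0],
    [0, 0, 0, 0],
    [0, 0, 0, 0]
  ]
}}

```text
time: 14.9
tool_pos: [526.2, -148.0, 83.7]
tcp_rot: [-1.568, -0.001, -1.599]
contact_force: [0.9, -0.4, 0.6]
grip_width: -0.1
```

>>> {"method": "arm_command", "body": {
  "deltas": [
    [-0.012, 0, 0, 0],
    [-0.012, 0, 0, 0],
    [0, 0, 0, 0],
    [0, 0, 0, 0]
  ]
}}

```text
time: 15.3
tool_pos: [526.3, -123.0, 82.4]
tcp_rot: [-1.57, -0.0, -1.597]
contact_force: [0.8, 0.2, 0.9]
grip_width: 0.2
```

```bash
python3 - <<'E'
from h import *
o=bot.get_obs();t=o["tool_pos"];d=t-C0;print("u",d[0]*np.cos(CY)+d[1]*np.sin(CY),"v",wc(t)[1],t,o["contact_force"],o["grip_width"])
E
```

```text
u -78.89339590079824 v -14.155060879018528 [ 526.25692864 -122.95632797   82.41093722] [0.77208557 0.1552817  0.86113088] 0.23973951591167822
```

>>> {"method": "arm_command", "body": {
  "deltas": [
    [-0.005, 0.002, 0, 0],
    [-0.005, 0, 0, 0],
    [-0.004, 0, 0, 0],
    [0, 0, 0, 0]
  ]
}}

```text
time: 15.7
tool_pos: [526.4, -109.0, 79.8]
tcp_rot: [-1.571, 0.0, -1.598]
contact_force: [0.1, -0.9, 0.0]
grip_width: 0.4
```

>>> {"method": "arm_command", "body": {
  "deltas": [
    [-0.009, -0.0042, 0, 0],
    [-0.009, -0.0042, 0, 0],
    [-0.009, -0.0042, 0, 0],
    [0, 0, 0, 0]
  ]
}}

```text
time: 16.1
tool_pos: [527.6, -81.3, 93.4]
tcp_rot: [-1.569, -0.0, -1.597]
contact_force: [-0.8, -0.0, 0.0]
grip_width: 0.2
```

```bash
python3 - <<'E'
from h import *
S=vision.capture("scene");T=vision.capture("top")
for i in range(3): print(bot.get_obs()["contact_force"])
c=np.zeros((600,800,3),np.uint8);c[:,:500]=cv2.resize(S["img"][140:260,195:295],(500,600),interpolation=2);c[:300,500:]=cv2.resize(T["img"][155:235,210:290],(300,300),interpolation=2)
cv2.imwrite("pics/p6.png",c[:,:,::-1])
E
```

```text
[0.39075125 0.11893592 0.73238488]
[0.39075125 0.11893592 0.73238488]
[0.39075125 0.11893592 0.73238488]
```

View pics/p6.png

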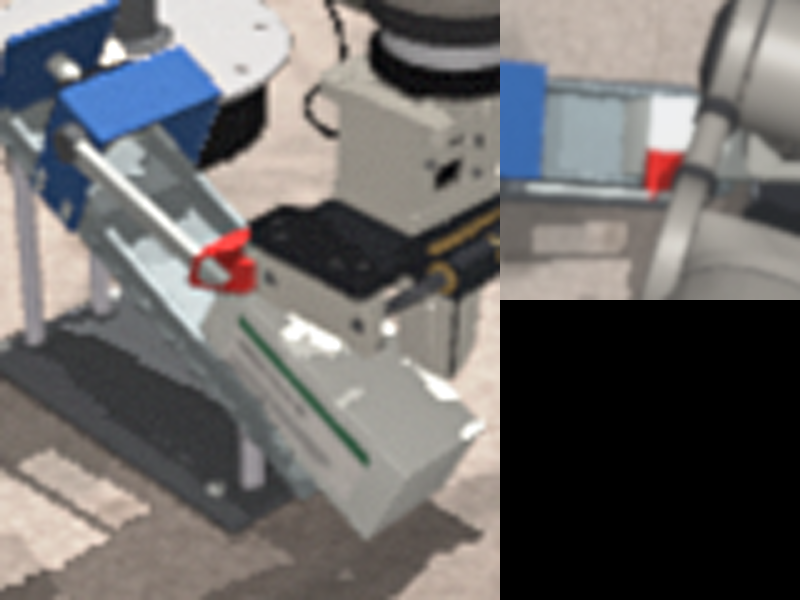

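```bash
python3 - <<'E'
from h import *
o=bot.get_obs();t=o["tool_pos"];S=vision.capture("scene")
q=lambda w:((proj(S,w)-[195,140])*5).round()
print("tip",q(t-[0,0,8]),"tcp",q(t),"+50",q(t+[0,0,50]),t)
for cx in(35,50,65):
  print(cx,[q(cw(cx-70,y,z)) for y,z in((30,60),(-30,60),(30,0))],"front",[q(cw(cx+70,y,60)) for y in(30,-30)])
E
```

```text
tip [431. 418.] tcp [432. 405.] +50 [436. 321.] [527.36395144 -82.23368052  92.80565856]
35 [array([399., 474.]), array([481., 421.]), array([358., 537.])] front [array([217., 269.]), array([301., 226.])]
50 [array([379., 451.]), array([460., 400.]), array([339., 515.])] front [array([199., 248.]), array([283., 206.])]
65 [array([358., 428.]), array([441., 378.]), array([320., 493.])] front [array([180., 227.]), array([265., 187.])]
```

```bash
python3 - <<'E'
from h import *
S=vision.capture("scene")
e=np.array([np.cos(CY),np.sin(CY),0]);v=np.array([-np.sin(CY),np.cos(CY),0])
t=np.array([513.7,-151.1,155.8])
q=lambda w:((proj(S,w)-[200,150])*5).round()
for du in(9.5,-9.5):
  for dv in(46,65): print(du,dv,q(t+du*e+dv*v-[0,0,8]),q(t+du*e+dv*v+[0,0,58]))
o=bot.get_obs();t=o["tool_pos"];q=lambda w:((proj(S,w)-[195,140])*5).round()
print("closed now")
for du in(9.5,-9.5):
  for dv in(-19,19): print(du,dv,q(t+du*e+dv*v-[0,0,8]),q(t+du*e+dv*v+[0,0,58]))
# box top surface height right below finger
print("channel coords of tip front",wc(t+9.5*e-[0,0,8]),"tip rear",wc(t-9.5*e-[0,0,8]))
import json
print(S["img"][140+50:140+105:3,195+80:195+97:2].min(2))
E
```

```text
9.5 46 [426. 365.] [434. 239.]
9.5 65 [398. 383.] [404. 256.]
-9.5 46 [459. 383.] [468. 257.]
-9.5 65 [430. 402.] [438. 274.]
closed now
9.5 -19 [442. 396.] [449. 286.]
9.5 19 [391. 427.] [396. 316.]
-9.5 -19 [471. 412.] [478. 301.]
-9.5 19 [420. 444.] [426. 331.]
channel coords of tip front [ -9.71340674 -13.92852568  48.05517987] tip rear [-26.9332547  -13.92852568  56.08492685]
[[ 33  32  28  53  56  33  35  55  56]
 [ 35  30  30  40  53  40  51  40  31]
 [ 89  82  50  63  70  58  35  28  34]
 [ 78  71  70  97  85  45  40  93 160]
 [ 83 132 132 135 133 115 133 133 174]
 [130 129 130 136 135 110 133 127 185]
 [129 130 130 134 132 107 133 136 196]
 [143 128 128 133 134  95 130 178 198]
 [150 151 181 146 128  84 157 201 210]
 [153 150 148 253 252 207 202 201 187]
 [155 155 152 148 157 197 178 197 203]
 [156 156 155 153 152 152 148 156 198]
 [156 156 155 156 154 152 172 241 176]
 [158 157 156 158 158 146 121 178 199]
 [159 158 158 139 128 122 176 186 188]
 [155 134 126 124 120 167 176 173 170]
 [130 126 122 127 152 158 145 140 147]
 [125 111  81  78 140 155 140 137 146]
 [ 85  80  78  81  80  74 100 144 160]]
```

The box has not moved, so the fingertips look higher than I assumed. I'll probe gently downward to find the tip height.

>>> {"method": "arm_command", "body": {
  "deltas": [
    [0, 0.002, 0, 0],
    [0, 0.002, 0, 0],
    [0, 0, 0, 0]
  ]
}}

```text
time: 16.6
tool_pos: [526.9, -82.7, 88.0]
tcp_rot: [-1.572, 0.0, -1.599]
contact_force: [-0.5, -0.0, -0.0]
grip_width: 0.5
```

>>> {"method": "arm_command", "body": {
  "deltas": [
    [0, 0.002, 0, 0],
    [0, 0.002, 0, 0],
    [0, 0, 0, 0]
  ]
}}

```text
time: 16.9
tool_pos: [527.0, -82.6, 84.2]
tcp_rot: [-1.571, 0.0, -1.599]
contact_force: [-0.8, -0.2, -0.8]
grip_width: 0.2
```

>>> {"method": "arm_command", "body": {
  "deltas": [
    [0, 0.002, 0, 0],
    [0, 0.002, 0, 0],
    [0, 0, 0, 0]
  ]
}}

```text
time: 17.2
tool_pos: [527.0, -82.5, 80.2]
tcp_rot: [-1.571, 0.0, -1.599]
contact_force: [0.9, -0.1, 0.1]
grip_width: 0.2
```

>>> {"method": "arm_command", "body": {
  "deltas": [
    [0, 0.002, 0, 0],
    [0, 0.002, 0, 0],
    [0, 0, 0, 0]
  ]
}}

```text
time: 17.5
tool_pos: [527.0, -82.6, 76.2]
tcp_rot: [-1.571, 0.0, -1.599]
contact_force: [-0.0, -0.4, -0.6]
grip_width: 0.3
```

```bash
python3 - <<'E'
from h import *
S=vision.capture("scene");T=vision.capture("top")
for n,p in(("S",S),("T",T)):
    for r in vision.regions_of(p,"filter_box")[:2]:
        m=r["mask"]; ys,xs=np.nonzero(m); print(n,r["confidence"],m.sum(),xs.min(),xs.max(),ys.min(),ys.max())
    for r in vision.find_in(p,"filter_box")[:2]: w=toW(p,r["xyz"]);print(r["confidence"],w,wc(w))
r=vision.regions_of(S,"filter_box")[0]["mask"]
im=S["img"].copy(); c=im[140:265,195:310]
a=cv2.resize(c,(575,600)[:2] if 0 else (552,600),interpolation=2)
cv2.imwrite("pics/p7.png",a[:,:,::-1])
for z in range(140,265,4): print("".join("#" if v else "." for v in r[z,195:310:2]))
E
```

```text
S 0.75 1168 235 291 199 247
S 0.71 2182 192 258 141 239
0.73 [485.20158026 -59.55539478  83.8818821 ] [ 1.33492285 28.64651424 42.27892541]
T 0.58 344 243 275 181 202
0.86 [522.36233291  15.03889737 133.57502697] [90.85145987 -6.42670314 55.36699744]
..........................................................
..........................................................
..........................................................
..........................................................
..........................................................
..........................................................
..........................................................
..........................................................
..........................................................
..........................................................
..........................................................
..........................................................
..........................................................
..........................................................
.......................
[... 338 characters left out ...]
...................#################...#...........
............................#####################.........
.............................###################..........
..............................#################...........
................................#############.............
.................................##########...............
...................................#####..................
..........................................................
..........................................................
..........................................................
..........................................................
..........................................................
```

View pics/p7.png

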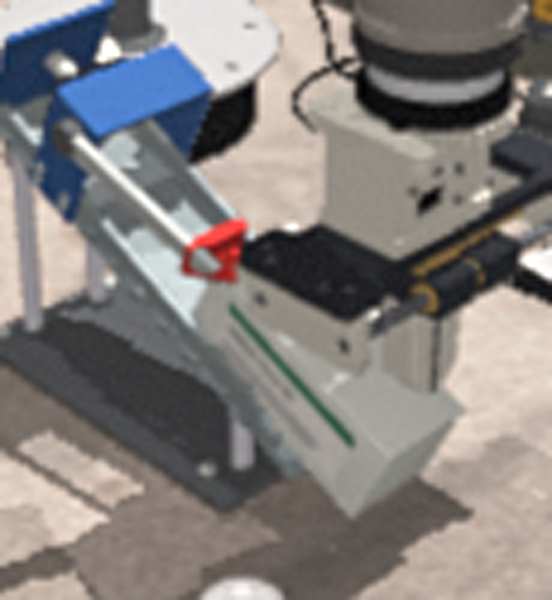

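```bash
python3 - <<'E'
from h import *
S=vision.capture("scene")
def pr(t,yaw,o,s,dvs,dz=(-8,11,58)):
    e=-np.array([np.cos(yaw),np.sin(yaw),0]); v=-np.array([-np.sin(yaw),np.cos(yaw),0]) # v toward robot (-x)
    for du in(9.5,-9.5):
        print(du,[((proj(S,np.array(t)+du*e+dv*v+[0,0,z])-o)*s).round().tolist() for dv in dvs for z in dz])
print("g2");pr([446.6,-367.9,137.7],-1.65,[250,190],3.5,(30,49))
print("p7");pr(bot.get_obs()["tool_pos"],-1.5986,[195,140],4.8,(0,19,-19))
print(bot.get_obs())
E
```

```text
g2
9.5 [[379.0, 355.0], [385.0, 329.0], [400.0, 260.0], [358.0, 374.0], [363.0, 347.0], [377.0, 278.0]]
-9.5 [[411.0, 376.0], [417.0, 350.0], [433.0, 280.0], [389.0, 395.0], [395.0, 368.0], [411.0, 299.0]]
p7
9.5 [[399.0, 419.0], [401.0, 390.0], [404.0, 315.0], [375.0, 434.0], [376.0, 405.0], [379.0, 329.0], [423.0, 404.0], [425.0, 375.0], [429.0, 301.0]]
-9.5 [[426.0, 435.0], [428.0, 405.0], [433.0, 330.0], [402.0, 450.0], [403.0, 421.0], [407.0, 345.0], [450.0, 419.0], [452.0, 390.0], [457.0, 315.0]]
{'time': 17.9, 'joint_positions': array([-2.99118251e-01,  4.94154749e-01,  1.67278551e+00,  1.00054809e-04,
        9.74580318e-01, -2.71432564e-01]), 'dq': array([-1.55406270e-03, -3.83768432e-05, -1.55451688e-03, -1.42668571e-03,
        4.85360883e-04, -4.84086332e-04]), 'tau': array([-1.73533477e-03, -4.65070224e+01, -2.01205659e+01,  5.68223081e-02,
        5.75238664e-02,  1.11347399e-05]), 'tool_pos': array([527.1941224 , -82.59152029,  76.55459242]), 'tcp_rot': array([-1.57070469e+00,  6.04407382e-05, -1.59853819e+00]), 'contact_force': array([ 0.53507055,  0.09882386, -0.06520975]), 'moment': array([-0.12066266,  0.05307082,  0.03363487]), 'grip_width': 0.4906573947057792}
```

```bash
python3 - <<'E'
import cv2,numpy as np
for f,s,(x0,x1,y0,y1) in(("p5.png",5,(300,500,200,460)),):
    im=cv2.imread("pics/"+f)[2::5,2::5]; 
    print("cols",x0//5,"rows",y0//5)
    for r in range(y0//5,y1//5):
        print(r*5,' '.join("%3d/%-3d"%(im[r,c].mean(),int(im[r,c,2])-int(im[r,c,0])) for c in range(x0//5,x1//5,2)))
E
```

```text
cols 60 rows 40
200 221/12  194/30  199/30  192/30  149/17  130/13  132/13  133/14  133/14  132/14  134/14  134/13  135/13  136/14  136/15  137/15  142/14  120/13   33/-2   32/-6 
205 255/0   187/32  186/30  196/33  185/29  143/17  132/13  131/15  133/14  134/13  131/15  132/13  132/14  134/14  136/14  137/15  145/14  122/13   27/-3   35/-3 
210 255/0   213/20  186/30  186/29  187/29  171/29  146/18  132/13  131/13  133/16  132/15  132/15  132/14  135/13  132/13  139/15  145/14  119/11   25/-3   29/-3 
215 255/0   252/3   194/31  193/30  198/30  196/29  178/28  147/19  130/14  131/13  133/16  133/14  134/14  125/13  110/9   139/14  140/15  118/13   30/-5   30/-4 
220 254/0   255/0   216/22  195/30  202/29  204/32  200/32  187/29  143/17  132/14  132/12  132/14  134/14  124/13   67/2   132/14  143/15  120/15   24/-2   28/-4 
225 253/1   255/0   244/8   193/33  200/31  206/31  208/29  206/31  178/26  141/18  132/13  132/14  133/14  127/12   59/0   124/13  144/14  125/13   26/-5   49/1  
230 253/1   253/1   255/0   214/23  195/35  203/32  207/30  204/30  207/33  178/27  139/17  132/14  
[... 6742 characters left out ...]
9/28  175/28  183/26  176/26  185/29  175/26 
440 132/6   149/9   153/10  144/7   145/7   149/6   149/7   144/6   126/6   121/7   121/8   159/22  196/30  182/28  172/25  174/26  181/27  175/28  183/29  183/30 
445 115/8   144/8   150/9   141/5   146/7   146/8   147/7   130/6   124/8   121/5   149/17  187/30  189/30  178/27  177/27  182/29  174/27  168/27  182/26  190/28 
450  99/14  136/6   143/8   142/9   146/7   147/7   145/8   126/5   123/5   138/14  183/27  180/28  180/26  175/27  175/25  179/30  174/26  172/26  178/27  181/30 
455  88/16  117/10  144/7   143/7   144/7   148/9   138/8   124/6   126/9   169/23  189/27  179/26  183/26  174/27  166/25  172/28  175/25  176/26  178/27  183/31
```

The pixel data shows the real fingertips about 33 mm further back along the tool than stated, roughly 25 mm above the reported TCP, and the fingers about 34 mm wide. That explains why nothing touched. I'll back off behind the box and go lower.

>>> {"method": "arm_command", "body": {
  "deltas": [
    [0.01, -0.002, 0, 0],
    [0.02, 0, 0, 0],
    [0.02, 0, 0, 0],
    [0, 0, 0, 0],
    [0, 0, 0, 0]
  ]
}}

```text
time: 18.4
tool_pos: [525.7, -133.0, 78.5]
tcp_rot: [-1.571, 0.0, -1.6]
contact_force: [-0.7, -0.2, -0.9]
grip_width: 0.5
```

>>> {"method": "arm_command", "body": {
  "deltas": [
    [0, 0.015, 0, 0],
    [0, 0.015, 0, 0],
    [0, 0.003, 0, 0],
    [0, 0, 0, 0]
  ]
}}

```text
time: 18.8
tool_pos: [525.5, -131.9, 45.2]
tcp_rot: [-1.572, 0.001, -1.598]
contact_force: [-0.1, -0.3, -0.2]
grip_width: 0.4
```

>>> {"method": "arm_command", "body": {
  "deltas": [
    [-0.004, 0, 0, 0],
    [-0.004, 0, 0, 0],
    [0, 0, 0, 0]
  ]
}}

```text
time: 19.1
tool_pos: [526.3, -123.9, 46.1]
tcp_rot: [-1.57, -0.0, -1.598]
contact_force: [0.2, 0.1, -0.0]
grip_width: 0.6
```

>>> {"method": "arm_command", "body": {
  "deltas": [
    [-0.003, 0, 0, 0],
    [-0.003, 0, 0, 0],
    [0, 0, 0, 0]
  ]
}}

```text
time: 19.4
tool_pos: [526.2, -118.2, 45.6]
tcp_rot: [-1.571, 0.0, -1.598]
contact_force: [-0.2, -0.1, -0.0]
grip_width: 0.5
```

>>> {"method": "arm_command", "body": {
  "deltas": [
    [-0.003, 0, 0, 0],
    [-0.003, 0, 0, 0],
    [0, 0, 0, 0]
  ]
}}

```text
time: 19.7
tool_pos: [526.4, -112.5, 45.5]
tcp_rot: [-1.571, -0.0, -1.598]
contact_force: [-0.3, -0.6, -0.5]
grip_width: 0.4
```

>>> {"method": "arm_command", "body": {
  "deltas": [
    [-0.003, 0, 0, 0],
    [-0.003, 0, 0, 0],
    [0, 0, 0, 0]
  ]
}}

```text
time: 20.0
tool_pos: [528.1, -109.3, 46.8]
tcp_rot: [-1.567, -0.005, -1.598]
contact_force: [0.1, -11.1, 3.6]
grip_width: 0.4
```

>>> {"method": "arm_command", "body": {
  "deltas": [
    [-0.003, 0, 0, 0],
    [-0.003, 0, 0, 0],
    [0, 0, 0, 0]
  ]
}}

```text
time: 20.3
tool_pos: [529.7, -106.1, 48.2]
tcp_rot: [-1.563, -0.009, -1.598]
contact_force: [-1.1, -21.0, 11.4]
grip_width: 0.7
```

>>> {"method": "arm_command", "body": {
  "deltas": [
    [0, -0.003, 0, 0],
    [-0.0018, -0.002, 0, 0],
    [-0.0018, -0.001, 0, 0],
    [0, 0, 0, 0]
  ]
}}

```text
time: 20.7
tool_pos: [527.4, -98.0, 52.1]
tcp_rot: [-1.569, -0.002, -1.598]
contact_force: [0.1, -5.8, 3.2]
grip_width: 0.6
```

>>> {"method": "arm_command", "body": {
  "deltas": [
    [-0.0045, -0.0021, 0, 0],
    [-0.0045, -0.0021, 0, 0],
    [0, 0, 0, 0]
  ]
}}

```text
time: 21.0
tool_pos: [527.8, -88.7, 56.4]
tcp_rot: [-1.569, -0.002, -1.598]
contact_force: [1.2, -5.2, 3.8]
grip_width: 0.7
```

>>> {"method": "arm_command", "body": {
  "deltas": [
    [-0.007, -0.0033, 0, 0],
    [-0.007, -0.0033, 0, 0],
    [-0.007, -0.0033, 0, 0],
    [-0.007, -0.0033, 0, 0],
    [0, 0, 0, 0]
  ]
}}

```text
time: 21.5
tool_pos: [528.4, -60.0, 69.6]
tcp_rot: [-1.569, -0.001, -1.598]
contact_force: [0.3, -2.9, 2.4]
grip_width: 0.4
```

>>> {"method": "arm_command", "body": {
  "deltas": [
    [-0.007, -0.0033, 0, 0],
    [-0.007, -0.0033, 0, 0],
    [-0.007, -0.0033, 0, 0],
    [-0.007, -0.0033, 0, 0],
    [0, 0, 0, 0]
  ]
}}

```text
time: 22.0
tool_pos: [528.9, -32.0, 82.5]
tcp_rot: [-1.57, -0.0, -1.598]
contact_force: [-0.5, -3.1, 1.6]
grip_width: 0.6
```

```bash
python3 - <<'E'
from h import *
o=bot.get_obs();t=o["tool_pos"];d=t-C0;u=d[0]*np.cos(CY)+d[1]*np.sin(CY)
x=(u+11+25.4)/ca;print("u",u,"v",wc(t)[1],"rear x est",x,o["contact_force"],o["moment"])
S=vision.capture("scene");T=vision.capture("top")
m=vision.regions_of(S,"filter_box")
for r in m[:1]:
    ys,xs=np.nonzero(r["mask"]);print(r["confidence"],xs.min(),xs.max(),ys.min(),ys.max())
for rx in(x-5,x,x+5): print(rx,[proj(S,cw(rx,y,z)).round(1).tolist() for y,z in((30,60),(-30,60),(30,0))],proj(T,cw(rx+140,-15,60)))
g=T["img"].astype(int);
print(T["img"][186,205:262].min(1))
E
```

```text
u 12.149769455449837 v -14.2865861933639 rear x est 53.56874358786298 [-0.5402292  -3.07950619  1.61243813] [-0.47898596 -0.00909804 -0.03953012]
0.7 216 262 164 220
48.56874358786298 [[252.6, 209.7], [269.3, 200.5], [245.7, 223.2]] [222.75869108 183.48484331]
53.56874358786298 [[251.4, 208.3], [268.0, 199.2], [244.4, 221.8]] [221.07462396 183.34946616]
58.56874358786298 [[250.1, 206.9], [266.8, 197.8], [243.2, 220.4]] [219.38426578 183.21358329]
[135 132 117  81  61  60  59  60  60  60  61  60  60  60  61  86 154 219
 236 238 238 238 238 238 238 238 238 238 238 238 238 238 237 230 196 118
  74  80  87  87  84  77  69  64  60  63  81 101 108 110 111 113 115 117
 119 120 121]
```

>>> {"method": "arm_command", "body": {
  "deltas": [
    [-0.007, -0.0033, 0, 0],
    [-0.007, -0.0033, 0, 0],
    [-0.007, -0.0033, 0, 0],
    [-0.007, -0.0033, 0, 0],
    [0, 0, 0, 0]
  ]
}}

```text
time: 22.65
tool_pos: [529.1, -3.5, 95.2]
tcp_rot: [-1.571, 0.001, -1.598]
contact_force: [-0.0, -0.3, 1.5]
grip_width: 0.5
```

>>> {"method": "arm_command", "body": {
  "deltas": [
    [-0.006, -0.0028, 0, 0],
    [-0.006, -0.0028, 0, 0],
    [-0.003, -0.0014, 0, 0],
    [0, 0, 0, 0]
  ]
}}

```text
time: 23.05
tool_pos: [529.7, 11.7, 102.4]
tcp_rot: [-1.571, 0.001, -1.598]
contact_force: [0.7, -0.8, 0.3]
grip_width: 0.5
```

```bash
cat > st.py <<'E'
from h import *
o=bot.get_obs();t=o["tool_pos"];d=t-C0;u=d[0]*np.cos(CY)+d[1]*np.sin(CY)
x=(u+11+25.4)/ca;print("u",u,"v",wc(t)[1],"rear x est",x,o["contact_force"],o["moment"],t)
S=vision.capture("scene");T=vision.capture("top")
for r in vision.regions_of(S,"filter_box")[:1]:
    ys,xs=np.nonzero(r["mask"]);print(r["confidence"],xs.min(),xs.max(),ys.min(),ys.max(),proj(S,cw(x,30,0)))
for n,p in(("S",S),("T",T)):
    im=p["img"].astype(int);m=(im[...,0]>150)&(im[...,1]<90)&(im[...,2]<90);m[:,300:]=0
    ys,xs=np.nonzero(m[120:240,200:280]);print(n,"red",m[120:240,200:280].sum(),xs.min()+200,xs.max()+200,ys.min()+120,ys.max()+120,xs.mean()+200,ys.mean()+120)
E
python3 st.py; python3 - <<'E'
import cv2
a=cv2.imread("pics/scene0.png")[:,:,::-1].astype(int);b=cv2.imread("pics/top0.png")[:,:,::-1].astype(int)
import numpy as np
for im in(a,b):
    m=(im[...,0]>150)&(im[...,1]<90)&(im[...,2]<90); s=m[120:240,200:280];ys,xs=np.nonzero(s);print("closed catch red",s.sum(),xs.min()+200,xs.max()+200,ys.min()+120,ys.max()+120,xs.mean()+200,ys.mean()+120)
E
```

```text
u 55.84540882495657 v -13.856932500223044 rear x est 101.78154722312486 [ 0.74420251 -0.81476456  0.30003833] [-0.1854772   0.03032662 -0.05221222] [529.70367701  11.73871391 102.35183609]
0.62 214 249 180 205 [232.92792795 208.49980119]
closed catch red 114 233 252 190 204 243.21929824561403 197.30701754385964
closed catch red 144 246 260 196 208 253.8125 201.06944444444446Traceback (most recent call last):
  File "st.py", line 9, in <module>
    ys,xs=np.nonzero(m[120:240,200:280]);print(n,"red",m[120:240,200:280].sum(),xs.min()+200,xs.max()+200,ys.min()+120,ys.max()+120,xs.mean()+200,ys.mean()+120)
                                                                                ~~~~~~^^
    return umr_minimum(a, axis, None, out, keepdims, initial, where)
ValueError: zero-size array to reduction operation minimum which has no identity
```

>>> {"method": "arm_command", "body": {
  "deltas": [
    [-0.003, -0.0014, 0, 0],
    [-0.002, -0.001, 0, 0],
    [0, 0, 0, 0],
    [0, 0, 0, 0]
  ]
}}

```text
time: 23.6
tool_pos: [529.9, 16.0, 104.7]
tcp_rot: [-1.571, 0.0, -1.599]
contact_force: [-0.3, -2.2, -0.7]
grip_width: 0.7
```

>>> {"method": "arm_command", "body": {
  "deltas": [
    [-0.003, -0.0014, 0, 0],
    [-0.002, -0.001, 0, 0],
    [0, 0, 0, 0],
    [0, 0, 0, 0]
  ]
}}

```text
time: 24.0
tool_pos: [529.8, 20.5, 107.0]
tcp_rot: [-1.571, -0.001, -1.599]
contact_force: [-1.3, -5.2, -1.9]
grip_width: 0.6
```

```bash
sed -i 's/    ys,xs=np.nonzero(m\[120/    if not m[120:240,200:280].any(): print(n,"no red"); continue\n    ys,xs=np.nonzero(m[120/; s/>150)/>90)/; s/<90)&(im\[...,2\]<90)/<im[...,0]*.45)\&(im[...,2]<im[...,0]*.45)/' st.py; python3 st.py
```

```text
u 64.65451959037615 v -13.705336174663524 rear x est 111.50132552738359 [-1.34428517 -5.18913802 -1.9135798 ] [-0.87248309  0.14008547 -0.04495948] [529.79696864  20.54863505 107.0229338 ]
0.6 214 249 150 199 [230.65136349 205.86966497]
S red 129 231 252 191 204 242.08527131782947 197.50387596899225
T no red
```

>>> {"method": "arm_command", "body": {
  "deltas": [
    [-0.002, -0.0009, 0, 0],
    [-0.002, -0.0009, 0, 0],
    [0, 0, 0, 0],
    [0, 0, 0, 0]
  ]
}}

```text
time: 24.55
tool_pos: [529.8, 24.1, 108.7]
tcp_rot: [-1.572, -0.001, -1.599]
contact_force: [-0.8, -7.6, -2.6]
grip_width: 0.6
```

```bash
python3 st.py; python3 - <<'E'
from h import *
S=vision.capture("scene"); a=cv2.imread("pics/scene0.png")[:,:,::-1].astype(int);im=S["img"].astype(int)
f=lambda im:(im[...,0]>90)&(im[...,1]<im[...,0]*.45)&(im[...,2]<im[...,0]*.45)
A,B=f(a),f(im)
for y in range(186,208): print(y,"".join(".#"[int(v)] for v in A[y,225:258]),"".join(".#"[int(v)] for v in B[y,225:258]))
E
```

```text
u 68.22469262251332 v -13.593806353634825 rear x est 115.44057561791912 [-0.79428765 -7.58261823 -2.64151235] [-1.21393567  0.20238036 -0.02998194] [529.78470682  24.12052867 108.71321254]
0.8 202 247 149 193 [229.73284358 204.80849032]
S red 133 231 252 191 204 242.17293233082705 197.5187969924812
T no red
186 ................................. .................................
187 ................................. .................................
188 ................................. .................................
189 ................................. .................................
190 .................###............. .................................
191 ................####............. ................####.............
192 ..............######............. ..............######.............
193 ............#######.............. ............#######..............
194 ..........#########.............. ..........#########..............
195 ...........##########............ ..........##########.............
196 ........#...############......... ........#..############..........
197 .......#.....##############...... .......#.....#############.......
198 .......#......##############..... .......#.....###############.....
199 ......##......##############..... ......##......##############.....
200 .......#.......###########....... ......##.......###########.......
201 ..............#########.......... ...............########..........
202 .............########............ ..............#######............
203 ...............####.............. ..............######.............
204 ................................. ................##...............
205 ................................. .................................
206 ................................. .................................
207 ................................. .................................
```

The nose matches its starting "down" silhouette, and the rear is at about x 115 mm with 7.6 N against the buffer. Now I'll retreat gently so the box rests back on the catch.

>>> {"method": "arm_command", "body": {
  "deltas": [
    [0.002, 0.0009, 0, 0],
    [0.002, 0.0009, 0, 0],
    [0.002, 0.0009, 0, 0],
    [0.003, 0.001, 0, 0],
    [0.006, 0, 0, 0]
  ]
}}

```text
time: 25.25
tool_pos: [529.9, 10.4, 105.3]
tcp_rot: [-1.57, 0.001, -1.598]
contact_force: [-0.4, 0.2, -0.1]
grip_width: 0.4
```

>>> {"method": "arm_command", "body": {
  "deltas": [
    [0.02, 0, 0, 0],
    [0.03, 0, 0, 0],
    [0.04, 0, 0, 0],
    [0.04, 0, 0, 0],
    [0.03, 0, 0, 0]
  ]
}}

```text
time: 25.75
tool_pos: [525.4, -152.2, 105.4]
tcp_rot: [-1.57, -0.0, -1.599]
contact_force: [-0.4, 0.6, 0.2]
grip_width: 0.6
```

>>> {"method": "arm_command", "body": {
  "deltas": [
    [0.02, -0.03, 0, 0],
    [0.02, -0.04, 0, 0],
    [0.03, -0.03, 0, 0],
    [0, 0, 0, 0],
    [0, 0, 0, 0]
  ]
}}

```text
time: 26.25
tool_pos: [523.3, -220.4, 205.4]
tcp_rot: [-1.57, 0.0, -1.6]
contact_force: [-0.2, 0.5, -0.8]
grip_width: 0.3
```

```bash
python3 - <<'E'
from h import *
np.set_printoptions(precision=1,suppress=True)
S=vision.capture("scene");T=vision.capture("top");cv2.imwrite("pics/endS.png",S["img"][:,:,::-1]);cv2.imwrite("pics/endT.png",T["img"][:,:,::-1])
f=lambda im:(im[...,0]>90)&(im[...,1]<im[...,0]*.45)&(im[...,2]<im[...,0]*.45)
for n,p in(("scene0",S),("top0",T)):
    a=cv2.imread(f"pics/{n}.png")[:,:,::-1].astype(int);b=p["img"].astype(int)
    for im in(a,b):
        s=f(im)[185:215,225:270];ys,xs=np.nonzero(s);print(n,s.sum(),xs.min()+225,xs.max()+225,ys.min()+185,ys.max()+185,xs.mean()+225,ys.mean()+185)
for n,p in(("S",S),("T",T)):
    for t in("filter_box","amber_bottle","red_jar","weighing_bottle"):
        for r in vision.find_in(p,t)[:1]: w=toW(p,r["xyz"]);print(n,t,r["confidence"],w,wc(w) if t=="filter_box" else "")
print("top rows across box (y=-15,-5,5)")
for y in(-15,-5,5):
    for rx in(106,110,114): print(y,rx,proj(T,cw(rx,y,60)),proj(T,cw(rx,y,0)))
for r in(185,188,191): print(r,T["img"][r,222:262].min(1))
print("scene exp rear corners",[proj(S,cw(110,y,z)) for y,z in((30,60),(-30,60),(30,16),(-30,0))])
g=S["img"].min(2)
for y in range(180,212,1): print(y,' '.join("%3d"%v for v in g[y,222:262:1]))
o=bot.get_obs();print(o["time"],o["contact_force"],o["tool_pos"])
E
```

```text
scene0 131 231 252 190 203 242.46564885496184 197.15267175572518
scene0 137 231 252 191 204 242.1970802919708 197.50364963503648
top0 153 246 260 196 208 253.75816993464053 201.1045751633987
top0 139 246 260 196 208 254.33093525179856 201.24460431654677
S filter_box 0.88 [508.2  76.2 158.8] [156.6   9.4  52.6]
S amber_bottle 0.7 [456.4 347.6  36.1] 
S red_jar 0.9 [ 655.  -195.9   47.3] 
S weighing_bottle 0.79 [386.6 -95.8  32.6] 
T filter_box 0.64 [520.7  77.9 170. ] [163.1  -3.   61.8]
T amber_bottle 0.63 [459.9 347.3  45.8] 
T red_jar 0.67 [ 663.2 -184.1   59.9] 
T weighing_bottle 0.44 [398.5 -82.6  35.9] 
top rows across box (y=-15,-5,5)
-15 106 [249.7 185.6] [241.9 187. ]
-15 110 [248.4 185.5] [240.7 186.9]
-15 114 [247.2 185.4] [239.4 186.8]
-5 106 [249.5 189.1] [241.7 190.3]
-5 110 [248.3 189. ] [240.5 190.2]
-5 114 [247.  188.9] [239.3 190.1]
5 106 [249.4 192.5] [241.6 193.6]
5 110 [248.1 192.4] [240.4 193.5]
5 114 [246.9 192.3] [239.1 193.4]
185 [212 236 239 239 239 239 239 239 239 238 238 238 238 238 238 238 238 238
 238 238 238 238 237 237 236 229 203 161 148 153 159 162 16
[... 5077 characters left out ...]
08 104 103 102 105 104  98  90  95 105 106  91  92 106 124 122  98  97  97  96 110 158 194 193 195 191 190 190 191 190 190 191 196 205 215 217 191 123 103  86  81
209 106 104 105 105 103 104  99  91 101 108  93  91  91  99 102  97  96 111 134 158 195 199 195 193 191 190 190 192 193 190 203 212 212 213 216 197 148 117  97  88
210  99 107 105 103 103 103 105 100  99  99  99  93  90  93  95  97 104 149 195 194 193 192 194 191 191 190 193 201 208 203 214 215 214 214 212 213 197 149 117  93
211  77 107 107 105 108 105 105 103 102 101 104  96  95  94  92  96 110 152 189 195 194 192 192 190 192 196 205 215 215 215 214 213 214 216 214 215 218 200 143 102
26.75 [-0.1 -1.   0.4] [ 523.4 -219.6  204.9]
```

```bash
python3 -c "
from plant import job
print(job.close_job())"
```

```text
the job is handed in; nothing more can be done
None
```

The filter box is loaded in the rack, resting back against the dropped catch, and I've handed the job in. No verdict was reported.

I gripped the box near its rear, landed its front edge on the low floor and let it tilt flat in the grip. Then I slid it up until it had lifted the catch and let go. With the fingers closed and offset to the right of the nose, I pushed the rear end to about x 115 mm (7.6 N against the buffer) and backed off.

**Last checks:**
- **Box position:** the rear top edge is at channel x of about 110–111 mm in the top view. The rear right top corner in the scene view matches the expected seated pose to under a pixel.
- **Box yaw:** a rough estimate is 0.05 rad, within the 0.1 limit.
- **Catch:** its red silhouette matches the starting "down" one to within about half a pixel in both views.
- **Bystanders:** the network fixes moved by 5 mm or less from the start.
- **Robot:** it is clear of everything, and the clock was at 26.75 s.

**What disagreed or went wrong:**
- **Fingertips:** they sat about 33 mm higher than the stated geometry, judged from pixels. My first push passed over the box without touching it, so I repeated it lower.
- **Push force:** it briefly reached about 21 N before I followed the slope.
- **First approach:** a 3 N reading on the way in was probably the box brushing the nose. I backed off and went in lower.
- **Catch contact:** the gripper was not seen to touch the catch, but I had no direct measure of that force.

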